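Index the finishing turntable by a quarter turn

ROBOT

A 6-joint arm with a two-finger parallel gripper is mounted at the origin on the work surface. World frame = base frame: x ahead of the robot, y to its left, z up, the work surface at z = 0. Lengths are in m, angles in rad, forces in N, time in s.
With the tool pointing down it reaches from about 0.3 to 0.825 m from the base axis. Payload 5.4 kg.
Tool frame: the origin (TCP) lies at the very end of the fingers, on their centre line; the grasp point (between the pads) lies 19 mm behind it; z points along the fingers, y is the line along which they close (so a half turn about z gives the same grasp; the last joint's range is limited). The gripper opens to 92 mm and grips with 3 to 60 N. Pads are 20 mm wide; open, the fingers measure 128 mm over their backs; the gripper's body (75 mm by 189 mm) begins 69 mm behind the grasp point.
Start: joints at [1.058, 0.158, 1.597, -0, 1.386, -0.21], TCP at [0.171, 0.549, 0.215] pointing down, gripper open.
Joint ranges: [-2.91, 2.91], [-0.94, 2.29], [0.18, 2.7], [-1.29, 4.43], [0.17, 2.64], [-3, 3]. Speed limits (rad/s): [2.57, 2.57, 3.14, 3.14, 3.14, 3.14].

INTERFACE

Orientations are given as a rotation vector (axis times angle).
In Python, from workcell import bot gives the robot as it stands. Calls block until the motion is done:
- bot.goto(position, orientation): joint-space move of the TCP to a pose.
- bot.line_to(position, rot=None, max_speed=0.15): straight line of the TCP; rot=None keeps the orientation; max_speed is the mean speed in m/s.
- bot.set_joints(angles): joint-space move.
- bot.set_gripper(opening, newtons=None): opening from 0.0 (shut) to 1.0 (fully open); newtons is the grip in N (None keeps the last); returns when the fingers have stopped.
- bot.hold(seconds).
- bot.inverse_kinematics(position, orientation): joint angles nearest the present ones, or None.
- bot.read_camera(name): name is "scene" or "top"; returns a dict with "pixels" (480x640x3 uint8, blue, green, red), "fx", "fy", "cx", "cy" (pixels), "R" (3x3) and "t" (3): a world point X has camera coordinates R X + t. Camera axes: x right, y down, z forward; pixel columns grow to the right and rows downward; lengths in m; the calibration is good to about 2 mm. A picture is of the moment at which its call begins. There is no depth.
A pose or a line that the arm cannot do raises bot.MotionError and nothing moves.
- bot.job_done(): hands the job in; it is judged then, once.
Readings, each from a call of its own:
- bot.current_clock(): time.
- bot.current_joints(): joint angles.
- bot.current_joint_vel(): joint speeds.
- bot.current_effort(): joint torques, N m.
- bot.current_ee_pos(): TCP position.
- bot.current_tool_rot(): TCP orientation.
- bot.current_contact_force(): force on the tool from outside, world axes, zero at the start.
- bot.current_ft_torque(): the same for the moment, N m.
- bot.current_opening(): opening from 0.0 (shut) to 1.0 (fully open).
- bot.current_grip_force(): force on a finger pad.
Only numpy, scipy, OpenCV 4.12 (cv2) and the standard library are available. Lean on these libraries where they do the work, as an engineer would, in place of code of your own. Each camera call takes 0.05 s, during which the arm holds its last target. There are 200 camera calls.

TASK

Index the finishing stand by a quarter turn so that the next side of the freshly primed furniture foot can be painted: draw the slide bolt back out of its keeper and tip its handle over into the side notch so it stays parked, then turn the turntable a quarter turn by its post until the other keeper faces the bolt. Then bring the handle back up out of the notch and push the bolt fully home through that keeper. Do not touch the foot or let it topple or slide about, and leave the other things on the bench where they are.

Things in the scene. Friction and masses are not known exactly. Their poses are not given: they have to be found in the camera images.
- stand: Finishing stand, fixed: board 250 x 400 x 18 mm, origin under its centre, z up. All positions in these texts are in its frame, in mm. It carries the bolt's barrel (see barrel) and a turntable whose axis is at x 0, y 90.
- barrel (a point): Middle of the lane in the grey bolt barrel, at x 0, y -80, z 67. Barrel: x -21..21, y -150..-14, wall tops at z 96; a U-channel along y (18 wide, floor z 59), bridged over at y -45..-14 and -150..-115. The handle runs upright in the open lane y -115..-45, where it may lean 6 degrees either way and stays so.
- notch (a point): Bolt axis at the side notch, at x 0, y -104, z 67. At y -115..-93, the rear end of the lane, the barrel's +x wall is cut down to z 82. Here the handle can be tipped towards +x until it rests about 30 degrees from vertical; the notch's front shoulder then keeps the bolt back.
- turntable (a joint): Turntable angle (rad), counter-clockwise from above: about 0 at the start (keeper_1 faces the bolt), 1.571 when keeper_2 faces it. It stops 0.025 beyond either end and stays where it is left. Wooden disc of 100 mm radius, top at z 50 in the stand's frame. Locked while the bolt is in a keeper.
- push_post (a point): Top of the upright wooden post for turning the turntable: 16 mm thick, 45 mm tall above the disc, 85 mm from the axis, at 45 degrees (between +x and +y) in the stand's frame at angle 0.
- keeper_1 (a point): Centre of the eye of the steel keeper that holds the bolt at the start: an upright staple on the disc, 40 mm wide, 40 mm tall, 14 mm thick, its eye 22 mm wide and 30 mm tall, at 89 mm from the axis. At angle 0 it is on the stand's -y side, in line with the bolt.
- keeper_2 (a point): Centre of the eye of the other, equal keeper, at angle 0 on the stand's -x side; it comes in line with the bolt after the quarter turn.
- bolt: Steel slide bolt, loose in the barrel: rod 16 mm in diameter, 174 mm long, along its y axis, +y towards the turntable, with a tapered end. Origin on the rod's axis below the handle, 79 mm from the tip; z runs along the handle (12 mm thick). Origin at y -51 in the stand's frame when fully home, -109 when fully back, and -99 to -109 when the handle can go into the notch.
- bolt_tip (a point): Tip of the bolt. In the stand's frame at y +28 when fully home (20 mm through the keeper), and -20 to -30 when parked.
- knob (a point): Centre of the black ball knob, 22 mm in diameter, on the end of the bolt's handle, 70 mm from the rod's axis. Upright at z 137 in the stand's frame; parked in the notch at about x +36, z 127.
- foot: White turned furniture foot, 76 mm in diameter, 58 mm tall, standing loose near the middle of the turntable; origin at the centre of its underside, z up.
- can: Paint can, 100 mm in diameter, 120 mm tall, bystander; origin at the underside.
- glue: Glue bottle, 60 mm in diameter, 180 mm tall, bystander; origin at the underside.
- brush: Paint brush lying on the bench, bystander.
Mind the look-alikes: they are no part of the job. There is more than one size of the foot; the one meant has the size given above.

How it is judged:
By the outcome, as a careful person would: the job done as asked, in the order asked, and still so for the second after the job is handed in, with the robot touching nothing.
It also fails if it takes over 64 s, if anything falls off the work surface, if the arm or the gripper's body presses on something with over 40 N, if the wrist force passes 120 N, or if a joint passes its speed limit or range.

## Working session

There is one attempt and no reset: what is moved stays moved. The work goes in short steps, each a Python script; the robot and the scene stay as the last script left them, time stands still between calls to the robot, and variables do not carry over. Pictures are saved under pics/ and viewed, at most 10 in all, crops included, and the job is handed in when it is done.

```bash
mkdir -p pics; ls
python3 - <<'E'
from workcell import bot
import cv2,pickle
for n in("scene","top"):
    c=bot.read_camera(n);pickle.dump(c,open(f'pics/{n}0.pkl','wb'));cv2.imwrite(f'pics/{n}0.png',c['pixels'])
    print(n,c['fx'],c['cx'],c['cy'],c['R'],c['t'],-c['R'].T@c['t'])
E
```

```text
pics
scene 498.47324295031063 313.9453442012782 246.57944261114338 [[-0.3754623   0.92663365 -0.01944603]
 [ 0.72323085  0.27979549 -0.63138864]
 [-0.57962505 -0.2511266  -0.7752227 ]] [ 0.21574754 -0.36838035  1.69569955] [1.33029903 0.32898749 1.08614905]
top 588.7959708714776 316.7975124195359 250.77266446566307 [[-0.01540924 -0.99972798  0.01750799]
 [-0.99853801  0.01447885 -0.05207879]
 [ 0.05181113 -0.01828488 -0.99848949]] [0.00157834 0.59544761 1.38678905] [0.52275029 0.01831379 1.41567685]
```

View pics/scene0.png

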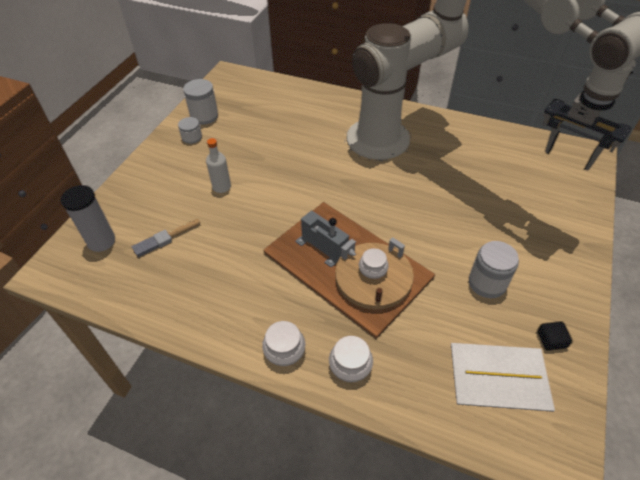

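View pics/top0.png

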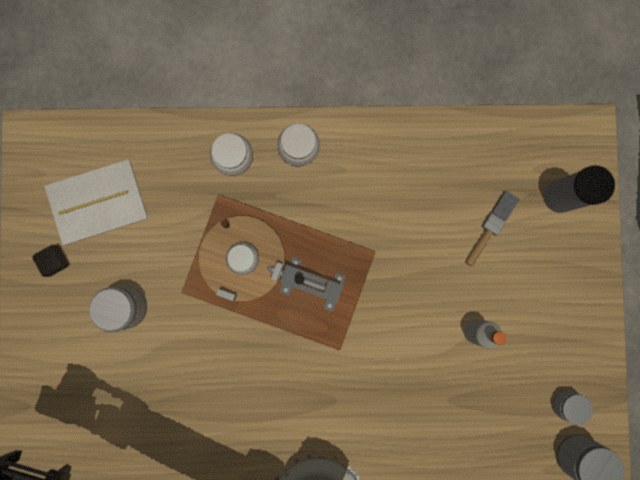

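Run:
```python
import cv2
a=cv2.imread('pics/top0.png')[180:360,170:390];cv2.imwrite('pics/tc.png',cv2.resize(a,None,fx=3.6,fy=3.3,interpolation=cv2.INTER_CUBIC)) if 0 else cv2.imwrite('pics/tc.png',cv2.resize(a,(726,594),interpolation=cv2.INTER_CUBIC))
a=cv2.imread('pics/scene0.png')[200:330,260:440];cv2.imwrite('pics/sc.png',cv2.resize(a,(720,520),interpolation=cv2.INTER_CUBIC))
```

```text
(no output)
```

View pics/tc.png

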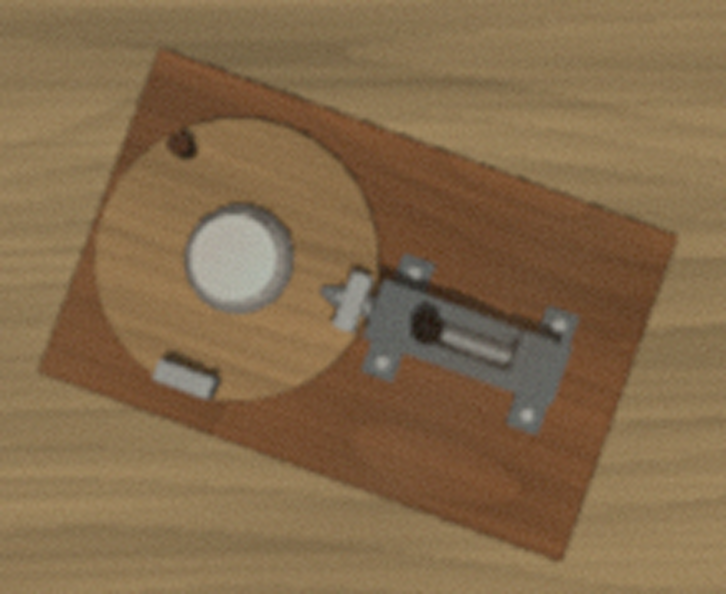

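View pics/sc.png

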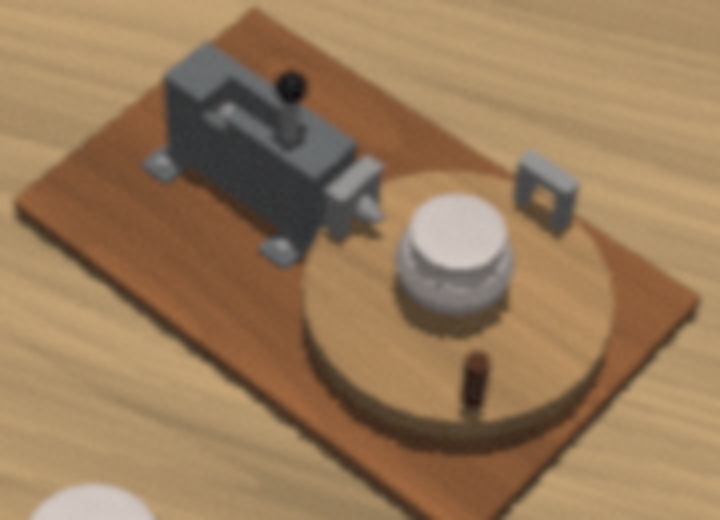

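```bash
cat > geo.py <<'E'
import numpy as np,pickle
from scipy.optimize import least_squares
def proj(c,X):
    p=np.atleast_2d(X)@c['R'].T+c['t'];return np.c_[c['fx']*p[:,0]/p[:,2]+c['cx'],c['fy']*p[:,1]/p[:,2]+c['cy']]
def S2W(s,P):
    P=np.atleast_2d(P)/1000.;c,n=np.cos(s[2]),np.sin(s[2])
    return np.c_[s[0]+c*P[:,0]-n*P[:,1],s[1]+n*P[:,0]+c*P[:,1],P[:,2]]
E
python3 - <<'E'
from geo import *
T,S=[pickle.load(open(f'pics/{n}0.pkl','rb')) for n in('top','scene')]
cor=[[125,200,18],[125,-200,18],[-125,-200,18],[-125,200,18]]
post=[60.1,150.1,95]
kn=[0,-51,137]
tp=np.array([[162,48],[676,236],[562,560],[40,372],[180,140],[428,320]])/3.3+[170,180]-.35
sp=np.array([[18,203],[256,8],[696,298],[478,360],[291,87]])/4+[260,200]-.37
tq=np.array(cor+[post,kn]);sq=np.array([cor[1],cor[2],cor[3],post,kn])
def f(s):return np.r_[(proj(T,S2W(s,tq))-tp).ravel(),(proj(S,S2W(s,sq))-sp).ravel()]
r=least_squares(f,[.5,.1,-.35],loss='soft_l1')
print(r.x,np.degrees(r.x[2]));print(f(r.x).reshape(-1,2).round(2))
np.save('stand.npy',r.x)
s=r.x
# foot pos: top at z 108
def ray(c,uv,z):
    d=c['R'].T@np.array([(uv[0]-c['cx'])/c['fx'],(uv[1]-c['cy'])/c['fy'],1]);o=-c['R'].T@c['t'];return o+d*(z-o[2])/d[2]
w=ray(T,np.array([233,259])/3.3+[170,180]-.35,.108)
R=np.array([[np.cos(s[2]),np.sin(s[2])],[-np.sin(s[2]),np.cos(s[2])]])
print('foot',w,R@(w[:2]-s[:2])*1000)
for n,P in dict(knob=kn,notch=[0,-104,67],axis=[0,90,50],post=post).items():print(n,S2W(s,[P]))
E
```

```text
[ 0.54806171  0.08323118 -0.36437595] -20.877204367944813
[[-0.55 -1.04]
 [ 1.46 -0.54]
 [ 0.35  0.73]
 [-0.79 -0.38]
 [-0.41  0.5 ]
 [-0.88  1.69]
 [-2.68 -0.87]
 [-1.15 -0.59]
 [ 1.29 -0.28]
 [-0.6   0.45]
 [ 0.    1.05]]
foot [0.5767185  0.16438014 0.108     ] [-2.14338632 86.03354188]
knob [[0.52988703 0.03557952 0.137     ]]
notch [[ 0.51099962 -0.01394084  0.067     ]]
axis [[0.58013468 0.16732235 0.05      ]]
post [[0.65770651 0.20205895 0.095     ]]
```

```bash
cat >> geo.py <<'E'
from scipy.spatial.transform import Rotation as Rn
from workcell import bot
s=np.load('stand.npy')
def rot(psi):return (Rn.from_euler('z',psi+s[2])*Rn.from_euler('x',np.pi)).as_rotvec()  # psi=0: closes along stand y
def tcp(x,y,z):return S2W(s,[[x,y,z-19]])[0]   # grasp point given
def inv():  # grasp point in the stand frame, mm
    p=bot.current_ee_pos();c,n=np.cos(s[2]),np.sin(s[2]);d=(np.array(p[:2])-s[:2])*1000
    return np.array([c*d[0]+n*d[1],-n*d[0]+c*d[1],p[2]*1000+19])
def F():
    f=np.array(bot.current_contact_force());c,n=np.cos(s[2]),np.sin(s[2]);return np.array([c*f[0]+n*f[1],-n*f[0]+c*f[1],f[2]]).round(1)
def L(x,y,z,v=.08,psi=None):
    bot.line_to(tcp(x,y,z),None if psi is None else rot(psi),max_speed=v)
def st(m=''):print(m,'t',round(bot.current_clock(),1),'g',inv().round(1),'F',F(),'op',round(bot.current_opening()*92,1),'grip',round(bot.current_grip_force(),1))
A=np.array([0,90])
def postxy(deg,r=85):return A+r*np.array([np.cos(np.radians(deg)),np.sin(np.radians(deg))])
E
python3 - <<'E'
from geo import *
print(bot.current_clock())
for k in(0,np.pi):
    print(np.round(bot.inverse_kinematics(tcp(0,-51,200),rot(k)),2))
for k in(0,np.pi):
  for a in(45,90,135):
    q=bot.inverse_kinematics(tcp(*postxy(a),90),rot(k+np.radians(a)));print(a,None if q is None else np.round(q,2))
E
```

```text
0.1
[-0.16  0.07  1.76  0.    1.31  1.77]
[-0.16  0.07  1.76  0.    1.31 -1.37]
45 [ 0.12  0.57  1.36 -0.    1.21  1.27]
90 [ 0.2   0.5   1.46 -0.    1.18  0.57]
135 [ 0.22  0.36  1.65 -0.    1.13 -0.2 ]
45 [ 0.12  0.57  1.36  0.    1.21 -1.87]
90 [ 0.2   0.5   1.46  0.    1.18 -2.58]
135 [ 0.22  0.36  1.65 -0.    1.13  2.94]
```

Run:
```python
from geo import *
bot.goto(tcp(0,-51,220),rot(0))
bot.set_gripper(.55,15)
L(0,-51,137,.1);st('down')
bot.set_gripper(0,15);st('grip')
```

```text
down t 4.1 g [  0.6 -50.9 137.8] F [-0.3 -0.1 -0.5] op 50.6 grip 0.0
grip t 4.6 g [  0.3 -51.2 137.3] F [ 0.1 -2.4  2.5] op 20.6 grip 15.0
```

Run:
```python
from geo import *
bot.set_gripper(.4,15);L(3,-51,137,.05);bot.set_gripper(0,15);st('x3')
if bot.current_opening()*92<21.6:
    bot.set_gripper(.4,15);L(3,-51,134.5,.05);bot.set_gripper(0,15);st('x3 z134.5')
```

```text
x3 t 5.7 g [  3.  -51.2 137. ] F [ 0.3 -1.  -0.6] op 20.7 grip 15.0
x3 z134.5 t 6.8 g [  3.1 -51.1 134.6] F [ 0.1 -0.3  0. ] op 20.9 grip 15.0
```

Run:
```python
from geo import *
bot.set_gripper(0,25)
for y in(-60,-75,-90,-98,-104.5):
    L(3,y,135.5,.08);st('pull')
```

```text
pull t 7.3 g [  2.6 -60.5 135. ] F [ 0.3  0.5 -3. ] op 20.0 grip 25.0
pull t 7.6 g [  3.  -75.5 135.4] F [ 0.1 -0.1 -2.2] op 20.2 grip 25.0
pull t 7.9 g [  3.1 -90.5 135.5] F [ 0.4 -0.  -3.3] op 20.3 grip 25.0
pull t 8.2 g [  3.  -98.3 135.5] F [ 0.1 -0.1 -2.8] op 20.5 grip 25.0
pull t 8.4 g [   3.  -104.8  135.5] F [ 0.5 -0.6 -2. ] op 20.4 grip 25.0
```

Run:
```python
from geo import *
for a in(6,11,16,21,26,30):
    r=np.radians(a);L(70*np.sin(r)+.5,-104.5,66+70*np.cos(r),.08);st(a)
    if np.abs(F()).max()>15:break
import cv2
c=bot.read_camera('scene');cv2.imwrite('pics/s1.png',cv2.resize(c['pixels'][170:330,240:440],(750,600),interpolation=cv2.INTER_CUBIC))
```

```text
6 t 8.7 g [   7.8 -104.4  135.5] F [-0.5  0.  -1.8] op 20.0 grip 25.0
11 t 8.9 g [  13.8 -104.4  134.5] F [-1.7  0.2 -2.3] op 20.3 grip 25.0
16 t 9.2 g [  19.9 -104.5  133.1] F [-1.6 -0.6 -2.7] op 20.3 grip 25.0
21 t 9.4 g [  25.9 -104.5  131.4] F [-0.6  0.1 -1.5] op 20.2 grip 25.0
26 t 9.7 g [  31.8 -104.5  129.2] F [-0.9  0.  -0.8] op 20.3 grip 25.0
30 t 9.9 g [  36.3 -104.5  127.1] F [-0.6  0.2  2.2] op 20.1 grip 25.0
```

View pics/s1.png

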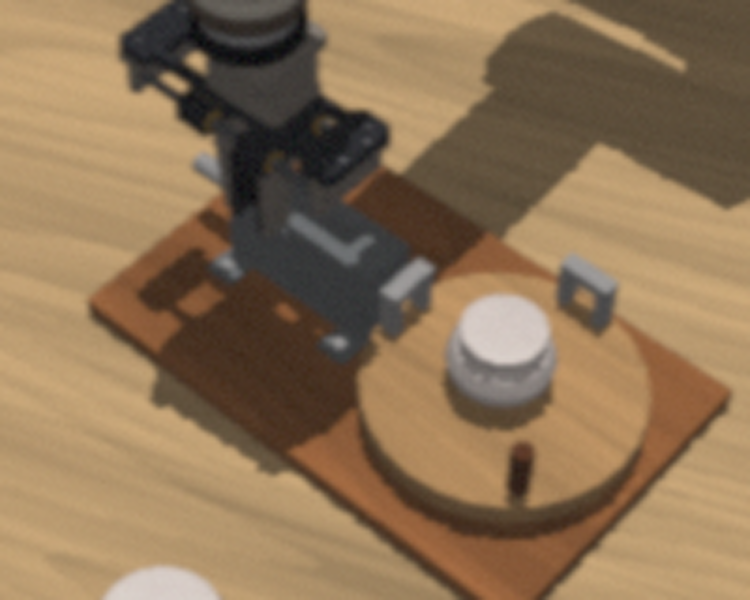

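The bolt is clear of keeper_1 (405,295 in the crop) and its handle has been tipped into the notch. Next I release it and turn the table by the post.

Run:
```python
from geo import *
bot.set_gripper(.5,15)
L(36,-104.5,190,.15)
p=postxy(45)
bot.goto(tcp(*p,150),rot(np.radians(45)))
c=bot.read_camera('top')
import cv2
cv2.imwrite('pics/t2.png',cv2.resize(c['pixels'][180:360,170:390],(726,594),interpolation=cv2.INTER_CUBIC))
L(*p,86,.1);st('down')
bot.set_gripper(0,15);st('grip')
```

```text
down t 13.0 g [ 60.6 150.4  86.6] F [-0.5 -0.2 -0.2] op 46.1 grip 0.0
grip t 13.5 g [ 60.2 150.3  86.3] F [-0.1 -0.   1.6] op 15.4 grip 15.0
```

View pics/t2.png

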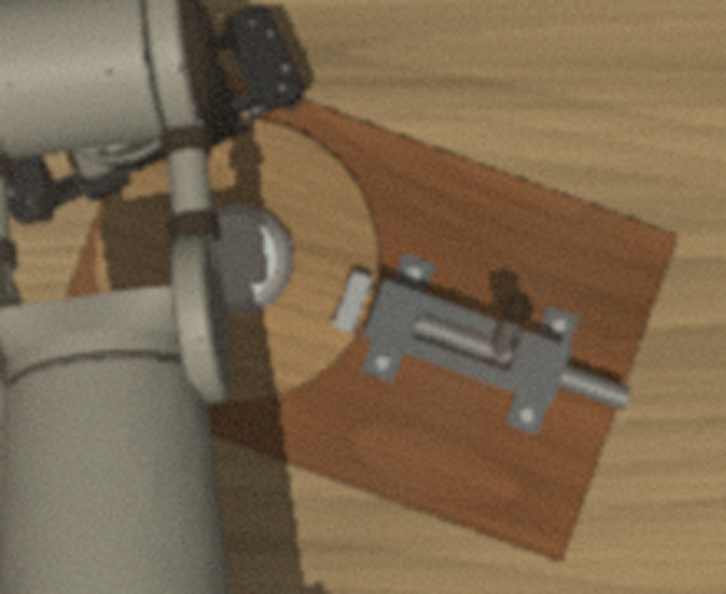

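The knob is parked at (503,285) on the +x side, and the post is gripped (15.4 mm opening). Next is the quarter turn.

Run:
```python
from geo import *
for a in np.linspace(45,135,13)[1:]:
    L(*postxy(a),86,.05,np.radians(a))
    if np.abs(F()).max()>15:st(a)
st('end')
bot.set_gripper(.45,15);st('open')
L(*postxy(135),160,.12)
bot.goto(tcp(36,-104.5,190),rot(0))
import cv2
c=bot.read_camera('top');pickle.dump(c,open('pics/t3.pkl','wb'));cv2.imwrite('pics/t3.png',cv2.resize(c['pixels'][180:360,170:390],(726,594),interpolation=cv2.INTER_CUBIC))
c=bot.read_camera('scene');pickle.dump(c,open('pics/s3.pkl','wb'));cv2.imwrite('pics/s3.png',cv2.resize(c['pixels'][170:330,240:440],(750,600),interpolation=cv2.INTER_CUBIC))
st()
```

```text
end t 18.0 g [-62.4 151.5  86.3] F [-8.8  7.9  5.8] op 15.3 grip 15.0
open t 18.6 g [-60.  149.8  85.8] F [-1.   0.6 -0.4] op 41.4 grip 0.0
 t 21.1 g [  35.8 -104.1  189.8] F [ 0.1  0.3 -0.2] op 41.3 grip 0.0
```

View pics/t3.png

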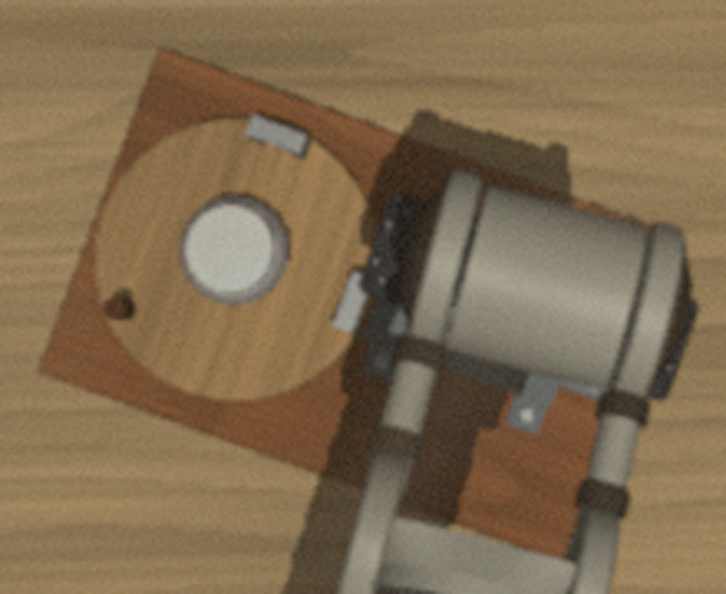

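View pics/s3.png

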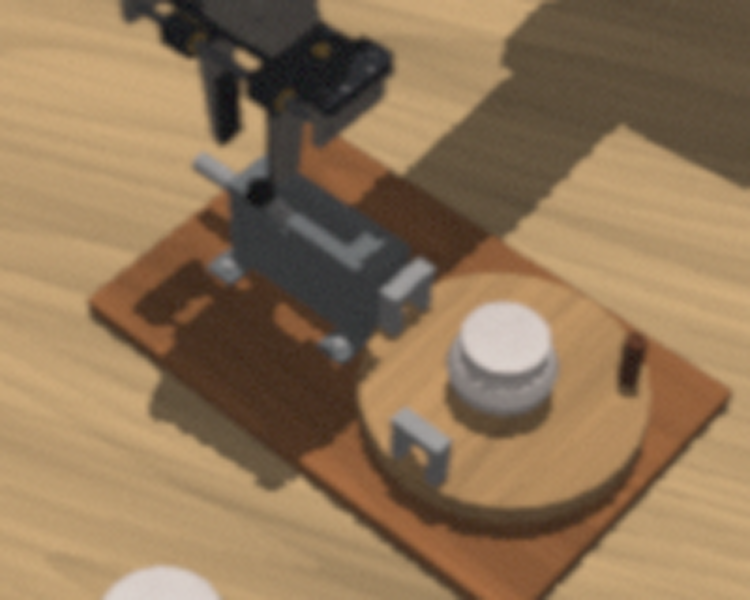

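Keeper_2 now sits at (350,300) in the top crop, where keeper_1 was. The foot is still central and upright, and the bolt is still parked. Next I bring the handle up and push the bolt home.

Run:
```python
from geo import *
L(36.3,-104.5,127,.1);bot.set_gripper(0,25);st('grip')
for a in(26,21,16,11,6,2):
    r=np.radians(a);L(70*np.sin(r)+.5,-104.5,66+70*np.cos(r),.08)
    if a<12:st(a)
for y in(-95,-85,-78,-70,-62,-55,-51):
    L(3,y,135.7,.07);st('push')
    if np.abs(F()).max()>20:break
```

```text
grip t 22.3 g [  36.9 -104.4  127.6] F [0.6 0.3 1.4] op 20.2 grip 25.0
11 t 23.3 g [  13.3 -104.5  134.6] F [ 0.8  0.3 -0.3] op 20.7 grip 25.0
6 t 23.6 g [   7.2 -104.4  135.3] F [ 1.9 -0.1 -2.6] op 20.3 grip 25.0
2 t 23.8 g [   2.4 -104.4  135.7] F [ 1.1  1.  -2.7] op 20.7 grip 25.0
push t 24.1 g [  3.  -94.2 135.7] F [ 1.3  0.2 -3.2] op 20.0 grip 25.0
push t 24.4 g [  3.  -84.3 135.8] F [ 0.3  0.7 -1.7] op 20.7 grip 25.0
push t 24.6 g [  3.  -77.5 135.7] F [ 2.2  1.2 -2.3] op 20.8 grip 25.0
push t 24.9 g [  3.  -69.5 135.7] F [ 1.1  0.7 -2.2] op 20.3 grip 25.0
push t 25.2 g [  3.  -61.5 135.7] F [ 1.1  0.4 -2.7] op 20.1 grip 25.0
push t 25.4 g [  3.  -54.5 135.7] F [ 0.4  0.3 -2.9] op 20.2 grip 25.0
push t 25.7 g [  2.9 -50.9 135.6] F [ 1.2  0.4 -2.7] op 20.2 grip 25.0
```

Run:
```python
from geo import *
for y in(-50,-49,-48,-47,-46,-45):
    L(3,y,135.7,.03);st('push')
    if abs(F()[1])>10:break
bot.hold(.2);st('hold')
bot.set_gripper(.45,15);L(3,inv()[1],200,.12)
bot.goto(tcp(0,-250,260),rot(0));st()
import cv2
a=[cv2.resize(bot.read_camera(n)['pixels'][u:u+140,v:v+200],(400,280),interpolation=cv2.INTER_CUBIC) for n,u,v in(('top',185,175),('scene',195,250))]
cv2.imwrite('pics/f.png',np.hstack(a))
```

```text
push t 25.9 g [  3.  -50.5 135.6] F [ 1.6 -3.6 -2.4] op 20.2 grip 25.0
push t 26.2 g [  3.  -50.2 135.7] F [ 1.2 -6.4 -1.3] op 20.2 grip 25.0
push t 26.4 g [  3.1 -50.  135.8] F [-0.4 -9.9 -1.3] op 20.4 grip 25.0
push t 26.7 g [  3.2 -49.7 135.8] F [  0.4 -11.5   1.3] op 20.2 grip 25.0
hold t 26.9 g [  3.2 -49.7 135.9] F [  0.7 -11.8   1.3] op 20.1 grip 25.0
 t 28.9 g [  -0.4 -249.2  259.1] F [ 0.3 -0.   0.8] op 41.3 grip 0.0
```

View pics/f.png

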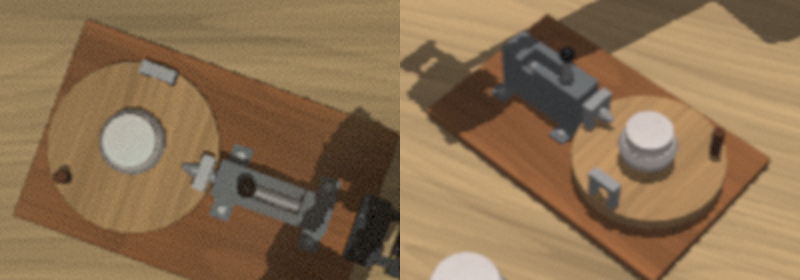

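The bolt tip shows through keeper_2 at (188,168) left of the keeper. The handle is upright in the lane, the foot stands centrally and the stop was felt at home. I'm handing it in.

```bash
python3 -c "
from workcell import bot
print(bot.job_done())"
```

```text
the job is handed in; nothing more can be done
None
```

The stand is turned a quarter turn and the bolt is fully home through keeper_2. The foot is still standing near the middle of the turntable, and the job was handed in at about 29 s.

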